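Screw the band onto a preserving jar, fingertip-tight

TASK

The filled jar in the clamp holder already has its flat lid on: take the small screw band from the table, set it square over the jar's mouth and screw it down clockwise until it bears on the lid and the resistance rises. Leave it fingertip-tight, snug on the lid so that it stays put when you let go but never wrenched down hard, and leave the other kitchen things where they are.

Things in the scene. Friction and masses are not known exactly. Their poses are not given: they have to be found in the camera images.
- band_mid (a point): screw band to use: knurled steel ring, 63 mm outside, 20 mm high, ~60 g, lying flat, open end down. Point: on its axis, 10 mm above its lower edge; z up its axis. Inside: bore 57.4 mm; three lugs 120 deg apart (first on its x axis), 3 mm above the lower edge, 49.8 mm across the tips; three more behind each follow the thread. At the top a lip, 46 mm hole, its underside 17.5 mm above the lower edge. Grip it from above across its outside.
- jar: filled glass jar gripped in a white clamp holder fixed to the table. Origin: jar axis, table height; z up. In the rubber jaws the jar only twists about z, springing back, 0.2 rad per N m. Holder 124 mm (x) by 180 mm (y), 54 mm high, hand-knob at +y out to 110 mm. Jar 70 mm across up to 86 mm above the table, shoulder up to 99 mm, then the neck, 48 mm across, up to the mouth at 126 mm.
- thread_start (a point): one of three starts of the neck's glass thread (others 120 and 240 deg round), 26 mm out on the jar's x axis, 124.4 mm up. Right-handed, lead 18 mm a turn, crest 55 mm across, 1 mm play. A set-down band rests its lugs on the thread, lower edge 118 to 124 mm up; clockwise it sinks at the lead, its lugs pass under the next start within 1/3 turn, and 100 to 170 deg on (by the seal) the lip meets the lid.
- jar_mouth (a point): centre of the mouth's rim, on the jar axis, 126 mm up; centre the band to 1 mm to slip it on. On it lies a steel lid, 48 mm across, top 128 to 131 mm up: its rubber seals differ by up to 3 mm. It only moves down, 1 mm per 40 N, 2.5 mm at most. Friction of lugs and lip ~0.45: 10 N of clamping takes about 0.2 N m of turning; it stays when let go. Snug is over 6 N; over 45 N (0.85 N m) is wrenched.
- wide_band: bystander: a larger steel band, 86 mm across and 18 mm high, lying flat; does not fit this jar. Origin at the centre of its underside.
- peeler: bystander: vegetable peeler with a wooden handle, 147 mm long (x), 40 mm wide, 10 mm high, lying on the table.
- lid_stack: bystander: four spare flat lids in a stack, 53 mm across, 9 mm high.
- marrow: bystander: peeled marrow lying on the table, 210 mm long (along its x), 68 mm thick.
- full_jar: bystander: closed full jar, 72 mm across, 115 mm high.
- bowl: bystander: white bowl, 150 mm across, 60 mm high.
- spoon: bystander: wooden spoon, 240 mm long (along its x).
- spice_jar: bystander: small closed spice jar, 44 mm across, 85 mm high.

How it is judged (in metres and radians):
On the way:
1. the band sits square on the neck of the jar, its lugs on the thread (horizontal distance between band_mid and jar_mouth below 0.003 m and angle between band_mid's own z axis and vertical below 0.05 rad and z of band_mid in the frame of jar below 0.136 m), for 0.1 s.
At the end, for the whole second after the job is handed in: The band is screwed down on the jar: centred on the mouth within 3 mm, level within 0.05 rad, its middle below 124.5 mm above the table, still clamping the lid with 6 to 45 N after release, at rest (horizontal distance between band_mid and jar_mouth below 0.003 m and angle between band_mid's own z axis and vertical below 0.05 rad and z of band_mid in the frame of jar below 0.1245 m and contact force between band and lid between 6 and 45 N and linear speed of band below 0.01 m/s); the robot touches nothing.
It fails at once if band wrenched or pressed down too hard: over 45 N on the lid (contact force between band and lid above 45 N).
It fails at once if the fingers press on the jar with over 25 N (contact force between the fingers and jar above 25 N).
It fails at once if another kitchen thing moved more than 30 mm (distance of any of wide_band, peeler, lid_stack, marrow, full_jar, bowl, spoon, spice_jar from where it was at the start of the episode above 0.03 m).
It also fails if it takes over 64 s, if anything falls off the work surface, if the arm or the gripper's body presses on something with over 40 N, if the wrist force passes 120 N, or if a joint passes its speed limit or range.

ROBOT

A 6-joint arm with a two-finger parallel gripper is mounted at the origin on the work surface. World frame = base frame: x ahead of the robot, y to its left, z up, the work surface at z = 0. Lengths are in mm, angles in rad, forces in N, time in s.
With the tool pointing down it reaches from about 275 to 775 mm from the base axis. Payload 14.6 kg.
Tool frame: the origin (TCP) lies between the finger pads; the fingertips stand 8 mm ahead of it and the grasp point (between the pads) lies 11 mm behind it (env.tips_ahead is the z of the fingertips in the tool frame, in mm); z points along the fingers, y is the line along which they close (so a half turn about z gives the same grasp; the last joint's range is limited). The gripper opens to 85 mm and grips with 20 to 120 N. Pads are 22 mm wide; open, the fingers measure 114 mm over their backs; the gripper's body (76 mm by 85 mm) begins 54 mm behind the grasp point. The pads swing forward as they close: fully open they stand 13 mm farther back than shut.
Start: joints at [-1.342, 0.263, -0.048, 1.259, 0, 1.415], TCP at [196.579, -486.811, 239.278] pointing down, gripper open.
Joint ranges: [-2.65, 2.65], [-0.89, 1.7], [-1.18, 1.37], [-2.13, 2.11], [-1.35, 1.29], [-3.14, 3.14]. Speed limits (rad/s): [1.89, 1.89, 2.57, 2.79, 3.14, 3.14].

INTERFACE

Orientations are given as a rotation vector (axis times angle).
In Python, from station import env gives the robot as it stands.
- The arm moves only by the tool play_rows, never from a script. Its argument "increments" is text: rows parted by semicolons, each of 7 numbers parted by spaces: the shift along the world's x, y, z each as a share of 800 mm, from -1 to 1, then the turn, a rotation vector about the world's x, y, z each as a share of 120 degrees, from -1 to 1, then the closure, from -1 (fully open) to 1 (shut). In form: tx ty tz wx wy wz gripper; .... A call has 1 to 8 rows; each row is the pose to reach, as a shift and turn from the pose commanded when the call began; what a row does not reach only later rows make up. A row lasts 1/8 s, in which the tool goes at most 62.5 mm and 10.7 degrees, less where a joint would pass 70% of its speed; a pose out of reach is approached as far as the arm can. A call with a number of a shift or a turn outside -1 to 1 is refused whole. A call with a gripper value outside its range is refused whole. The fingers move at their own pace and stop on an object; "squeeze" is the grip in N (left out, the last holds). Time passes only in rows, so rows that repeat a pose let the fingers close. It gives the time, the measured TCP pose, the force, the opening and the grip force at its end, in the units of the state.
- env.sense(): the state, without advancing time (a new reading comes with each control period).
- env.capture(name): name is "scene" or "top"; returns a dict with "frame" (384x512x3 uint8, blue, green, red), "fov_y" (degrees; the focal length in pixels is half the picture's height over the tangent of half this angle, whatever the lens; pixels are square), "cx", "cy" (the principal point, pixels), "xyz" and "orientation" of the camera in the world. Camera axes: x right, y down, z forward; pixel columns grow to the right and rows downward; lengths in mm; the calibration is good to about 2 mm. A picture is of the moment at which its call begins. There is no depth.
- env.finish_job(): hands the job in; it is judged then, once.
The state is a dict: "t": time; "q": joint angles; "qvel": joint speeds; "joint_torque": joint torques, N m; "ee_pos": TCP position; "eef_rot": TCP orientation; "force": force on the tool from outside, world axes, zero at the start; "moment": the same for the moment, N m; "width": opening from 0.0 (shut) to 1.0 (fully open); "grip_force": force on a finger pad.
Only numpy, scipy, OpenCV 4.12 (cv2) and the standard library are available. Lean on these libraries where they do the work, as an engineer would, in place of code of your own. Each camera call takes 0.05 s, during which the arm holds its last target. There are 200 camera calls.

## Working session

There is one attempt and no reset: what is moved stays moved. The work goes in short steps, Python scripts to look and compute and a tool call to move; the robot and the scene stay as the last step left them, time stands still between calls to the robot, and variables do not carry over. Pictures are saved under pics/ and viewed, at most 10 in all, crops included, and the job is handed in when it is done.

Besides the shell and the picture viewer there is one more tool, called after "Request:" by a JSON object that holds its "method" and its "body", one argument or row to a line. play_rows: Moves the arm, as the interface text tells. Its arguments: {"type":"object","properties":{"increments":{"type":"string"},"squeeze":{"type":"number"}},"required":["increments"]}

```bash
mkdir -p pics; ls; python3 - <<'E'
from station import env
import cv2
for n in("scene","top"):
    c=env.capture(n); cv2.imwrite(f"pics/{n}0.png",c["frame"]); print({k:v for k,v in c.items() if k!="frame"})
print(env.sense())
E
```

```text
pics
{'fov_y': 48.90803062940841, 'cx': 258.05064232158327, 'cy': 182.90201323349237, 'xyz': array([1301.80338599, -407.77673013, 1135.98959791]), 'orientation': array([-2.18032386, -1.22667125,  0.43630207])}
{'fov_y': 52.387219009599484, 'cx': 252.07863893086383, 'cy': 195.45742604448972, 'xyz': array([ 503.63549323,   31.08421495, 1088.14067289]), 'orientation': array([-2.17184239,  2.22434438, -0.05377411])}
{'t': 0.1, 'q': array([-1.34227013e+00,  2.63470271e-01, -4.88569515e-02,  1.25941813e+00,
        3.54505686e-05,  1.41546618e+00]), 'qvel': array([ 1.10376437e-03,  8.82646333e-04,  7.85951930e-04,  3.86028709e-04,
        6.26758046e-05, -1.26604381e-05]), 'joint_torque': array([ 3.22022068e-03, -6.38575745e+01,  3.85064793e+01,  9.90205997e-03,
       -2.11612250e-04, -1.18764152e-05]), 'ee_pos': array([ 196.54693633, -486.56320973,  238.88175074]), 'eef_rot': array([-3.08297529e+00, -5.99083942e-01, -1.10245261e-06]), 'force': array([ 0.73508761, -0.01214679, -1.04192741]), 'moment': array([-0.01451565,  0.00980394,  0.00701017]), 'grip_force': 0.0, 'width': 1.0013925258126117}
```

View pics/scene0.png

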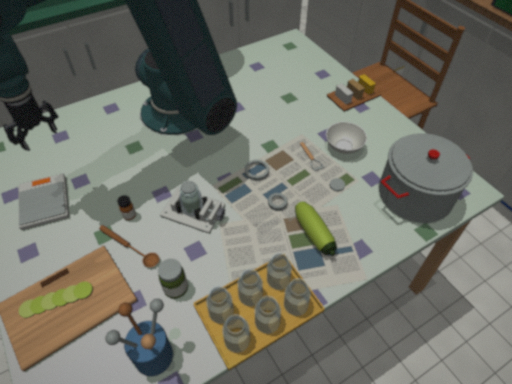

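View pics/top0.png

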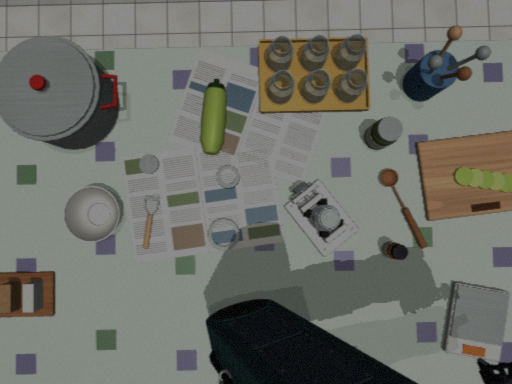

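The top view shows the small band at about (228,176), the wide band at (224,233) and the jar in its holder at about (326,217). I'll zoom in on the band and jar.

```bash
cat > h.py <<'E'
import numpy as np, cv2
from scipy.spatial.transform import Rotation as R
def cam(c):
    f=192/np.tan(np.radians(c["fov_y"]/2)); return f,R.from_rotvec(c["orientation"]).as_matrix(),np.array(c["xyz"])
def unp(c,u,v,z):
    f,M,p=cam(c); d=M@np.array([(u-c["cx"])/f,(v-c["cy"])/f,1]); return p+d*(z-p[2])/d[2]
def proj(c,P):
    f,M,p=cam(c); q=(np.atleast_2d(P)-p)@M; return np.c_[c["cx"]+f*q[:,0]/q[:,2],c["cy"]+f*q[:,1]/q[:,2]]
def ring(x,y,z,r,n=72):
    a=np.linspace(0,2*np.pi,n); return np.c_[x+r*np.cos(a),y+r*np.sin(a),np.full(n,z)]
def crop(img,u,v,h,w,s): 
    u,v=int(u),int(v); return cv2.resize(img[v-h:v+h,u-w:u+w],None,fx=s,fy=s,interpolation=cv2.INTER_CUBIC)
E
python3 - <<'E'
from station import env
from h import *
t=env.capture("top");s=env.capture("scene")
print("band",unp(t,228,176,20),unp(s,278,202,20)); print("jar",unp(t,327,217,128),unp(s,190,186,128))
a=crop(t["frame"],228,180,24,32,6);b=crop(t["frame"],322,217,24,32,6)
c=crop(s["frame"],278,202,24,32,6);d=crop(s["frame"],192,200,24,32,6)
cv2.imwrite("pics/z1.png",np.vstack([np.hstack([a,b]),np.hstack([c,d])]))
E
```

```text
band [609.24854446  93.60020334  20.        ] [619.76913648  91.22044805  20.        ]
jar [ 491.72180466 -153.73772179  128.        ] [ 493.88138695 -155.20987117  128.        ]
```

View pics/z1.png

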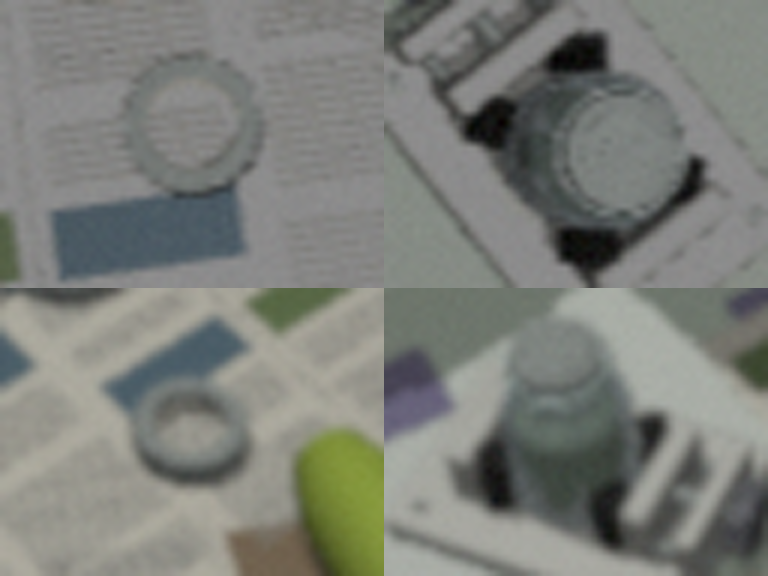

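The small band's top centre is at about (228.2,176.2) in top and (277.7,201) in scene. The lid centre is at about (330.4,218) in top and (188.6,186.9) in scene.

```bash
python3 - <<'E'
from station import env
from h import *
t=env.capture("top");s=env.capture("scene")
def tri(a,b):
    A=[];B=[]
    for c,uv in((t,a),(s,b)):
        f,M,p=cam(c); d=M@np.array([(uv[0]-c["cx"])/f,(uv[1]-c["cy"])/f,1]); d/=np.linalg.norm(d)
        P=np.eye(3)-np.outer(d,d);A.append(P);B.append(P@p)
    return np.linalg.lstsq(np.vstack(A),np.hstack(B),rcond=None)[0]
print("tips",env.tips_ahead)
print("band",unp(t,227.8,175.9,20),unp(s,277.3,200.8,20),tri((227.8,175.9),(277.3,200.8)))
print("jar",unp(t,330.1,217.8,129.5),unp(s,188.3,186.6,129.5),tri((330.1,217.8),(188.3,186.6)))
E
```

```text
tips 8.0
band [609.53712668  94.14344787  20.        ] [614.393368    91.95417906  20.        ] [610.28141674  94.70313406  13.45694615]
jar [ 489.60026668 -160.98716495  129.5       ] [ 494.54170952 -161.0753916   129.5       ] [ 490.09706716 -160.8814485   124.86578576]
```

Request:
{"method": "play_rows", "body": {
  "increments": "0.26 0.36 0 0 0 0.7 -1;0.26 0.36 0 0 0 0.7 -1;0.26 0.36 0 0 0 0.7 -1;0.26 0.36 0 0 0 0.7 -1;0.26 0.36 0 0 0 0.7 -1;0.26 0.36 0 0 0 0.7 -1;0.26 0.36 0 0 0 0.7 -1;0.26 0.36 0 0 0 0.7 -1",
  "squeeze": 30
}}

```text
t: 1.3
ee_pos: [404.9, -198.2, 239.2]
eef_rot: [-1.882, -2.515, 0.0]
force: [-0.2, -0.0, -0.3]
width: 0.996
grip_force: 0.0
```

Request:
{"method": "play_rows", "body": {
  "increments": "0.258 0.3655 0 0 0 0.7 -1;0.258 0.3655 0 0 0 0.7 -1;0.258 0.3655 0 0 0 0.7 -1;0.258 0.3655 0 0 0 0.7 -1;0.258 0.3655 0 0 0 0.7 -1;0.258 0.3655 0 0 0 0.7 -1;0.258 0.3655 0 0 0 0.7 -1;0.258 0.3655 0 0 0 0.7 -1"
}}

```text
t: 2.3
ee_pos: [611.1, 94.3, 238.8]
eef_rot: [0.284, -3.128, 0.0]
force: [0.0, -0.0, -0.0]
width: 0.997
grip_force: 0.0
```

Request:
{"method": "play_rows", "body": {
  "increments": "0 0 -0.15 0 0 0.37 -1;0 0 -0.15 0 0 0.37 -1;0 0 -0.15 0 0 0.37 -1;0 0 -0.15 0 0 0.37 -1;0 0 -0.15 0 0 0.37 -1;0 0 -0.15 0 0 0.37 -1"
}}

```text
t: 3.05
ee_pos: [611.0, 93.6, 119.3]
eef_rot: [-1.431, 2.797, -0.0]
force: [-0.6, 0.4, 0.3]
width: 1.003
grip_force: 0.0
```

```bash
python3 - <<'E'
from station import env
from h import *
t=env.capture("top");s=env.capture("scene")
o=env.sense();print(o["q"],o["ee_pos"],o["eef_rot"],o["width"])
c=crop(s["frame"],278,190,40,50,6);cv2.imwrite("pics/z2.png",c)
E
```

```text
[ 2.02342441e-02  4.76753614e-01 -4.43345575e-02  1.04950486e+00
  1.56048633e-05 -9.26293666e-01] [611.03731714  93.58652259 119.38196511] [-1.43183236e+00  2.79611679e+00 -1.17722040e-04] 0.9993087401100107
```

View pics/z2.png

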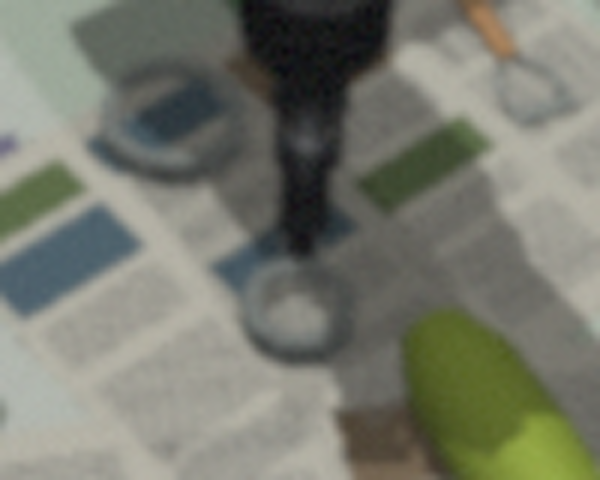

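The near fingertip is at about (278,192), in line with the band below it at (278,201). I'll descend and make the first centring grip.

Request:
{"method": "play_rows", "body": {
  "increments": "0 0 -0.1365 0 0 0 -1;0 0 -0.1365 0 0 0 -1;0 0 -0.1365 0 0 0 -1;0 0 -0.1365 0 0 0 0.2;0 0 -0.1365 0 0 0 0.6;0 0 -0.1365 0 0 0 0.6;0 0 -0.1365 0 0 0 0.6;0 0 -0.1365 0 0 0 0.6",
  "squeeze": 25
}}

```text
t: 4.15
ee_pos: [612.3, 93.7, 12.6]
eef_rot: [-1.434, 2.792, -0.002]
force: [-0.4, -0.0, 5.3]
width: 0.729
grip_force: 26.3
```

```bash
python3 - <<'E'
from station import env
from h import *
t=env.capture("top");s=env.capture("scene")
o=env.sense();print(o["q"],o["ee_pos"],o["width"],o["force"],o["grip_force"])
c=crop(s["frame"],278,190,40,40,7);d=crop(t["frame"],228,176,40,30,7);cv2.imwrite("pics/z3.png",np.hstack([c,d])[:,:800])
E
```

```text
[ 2.02655516e-02  5.66066144e-01 -2.03869968e-01  7.97256966e-01
  2.07695980e-05 -9.28623730e-01] [612.3165672   93.63307375  12.65484294] 0.7254330046678616 [-1.32179943  0.04866701  6.35283894] 26.384548600763083
```

View pics/z3.png

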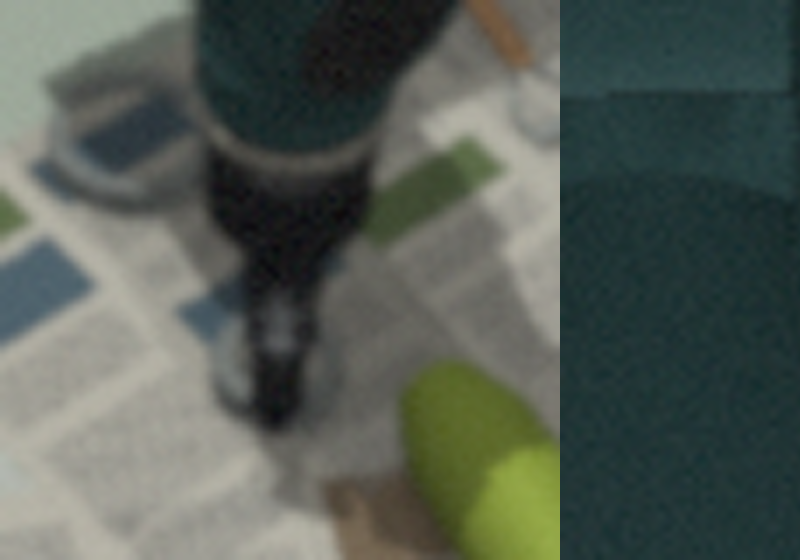

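Both pads hold the band over its full height, at 62 mm width with light table contact. I'll release, turn a quarter and grip again to centre the other axis.

Request:
{"method": "play_rows", "body": {
  "increments": "0 0 0.003 0 0 0 -1;0 0 0.004 0 0 0 -1;0 0 0.004 0 0 0 -1;0 0 0.004 0 0 0.2 -1;0 0 0.004 0 0 0.375 -1;0 0 0.004 0 0 0.375 -1;0 0 0.004 0 0 0.375 -1;0 0 0.004 0 0 0.375 -1"
}}

```text
t: 5.25
ee_pos: [611.0, 93.6, 13.3]
eef_rot: [2.396, -2.031, -0.0]
force: [-0.9, 0.1, -0.3]
width: 1.002
grip_force: 0.0
```

Request:
{"method": "play_rows", "body": {
  "increments": "0 0 0 0 0 0.375 -1;0 0 0 0 0 0.375 -1;0 0 0 0 0 0.375 -1;0 0 0 0 0 0.375 -1;0 0 0 0 0 0.375 -1;0 0 0 0 0 0.375 -1"
}}

```text
t: 6.0
ee_pos: [611.0, 93.6, 13.3]
eef_rot: [-2.989, 0.967, 0.0]
force: [-0.4, 0.1, 0.9]
width: 1.0
grip_force: 0.0
```

Request:
{"method": "play_rows", "body": {
  "increments": "0 0 0 0 0 0 0.2;0 0 0 0 0 0 0.6;0 0 0 0 0 0 0.6;0 0 0 0 0 0 0.6;0 0 0 0 0 0 0.6;0 0 0 0 0 0 0.6",
  "squeeze": 30
}}

```text
t: 6.75
ee_pos: [611.0, 93.6, 13.8]
eef_rot: [-2.99, 0.963, -0.001]
force: [-1.9, -0.1, 6.3]
width: 0.723
grip_force: 31.4
```

```bash
python3 - <<'E'
from station import env
o=env.sense();print(o["q"],o["ee_pos"],o["eef_rot"],o["width"],o["force"],o["moment"],o["grip_force"])
E
```

```text
[ 2.02461567e-02  5.64980442e-01 -2.02365247e-01  8.03031119e-01
 -9.28262408e-05 -2.49800088e+00] [611.03155148  93.56361162  13.77021485] [-2.99019013e+00  9.63358402e-01 -6.70512767e-04] 0.7228119584258366 [-1.89384449 -0.12146747  6.27340436] [-0.08289993  0.49341432 -0.07008809] 31.42707360908389
```

In the first grip the band pulled the tool about 1.1 mm along its closing axis. I'll re-grip shifted by that amount so the band is centred along the pads too.

Request:
{"method": "play_rows", "body": {
  "increments": "0 0 0 0 0 0 -0.8;0 0 0 0 0 0 -0.8;0.0011 -0.0008 0 0 0 0 -0.8;0.0011 -0.0008 0 0 0 0 0.2;0.0011 -0.0008 0 0 0 0 0.6;0.0011 -0.0008 0 0 0 0 0.6;0.0011 -0.0008 0 0 0 0 0.6;0.0011 -0.0008 0 0 0 0 0.6",
  "squeeze": 40
}}

```text
t: 7.75
ee_pos: [612.0, 92.9, 13.8]
eef_rot: [2.991, -0.961, 0.001]
force: [-1.7, -0.4, 7.2]
width: 0.714
grip_force: 42.1
```

Request:
{"method": "play_rows", "body": {
  "increments": "0 0 0.2 0 0 0 0.6;0 0 0.2 0 0 0 0.6;0 0 0.2 0 0 0 0.6;0 0 0.2 0 0 0 0.6;0 0 0.2 0 0 0 0.6"
}}

```text
t: 8.38
ee_pos: [611.5, 92.9, 172.3]
eef_rot: [2.991, -0.961, -0.002]
force: [-0.2, 0.2, -1.7]
width: 0.722
grip_force: 45.0
```

Request:
{"method": "play_rows", "body": {
  "increments": "-0.15 -0.318 0 0 0 0 0.6;-0.15 -0.318 0 0 0 0 0.6;-0.15 -0.318 0 0 0 0 0.6;-0.15 -0.318 0 0 0 0 0.6;-0.15 -0.318 0 0 0 0 0.6;-0.15 -0.318 -0.02 0 0 0 0.6;-0.15 -0.318 -0.02 0 0 0 0.6;-0.15 -0.318 -0.02 0 0 0 0.6"
}}

```text
t: 9.38
ee_pos: [491.7, -161.0, 157.0]
eef_rot: [-2.991, 0.96, 0.002]
force: [0.0, -0.3, 0.1]
width: 0.718
grip_force: 45.0
```

```bash
python3 - <<'E'
from station import env
from h import *
t=env.capture("top");s=env.capture("scene")
o=env.sense();print(o["q"],o["ee_pos"],o["eef_rot"],o["width"],o["force"],o["moment"])
c=crop(s["frame"],190,190,36,40,10);cv2.imwrite("pics/z4.png",c[:600]);np.save("s4.npy",s["frame"]);
p=o["ee_pos"];print(proj(s,[[p[0],p[1],p[2]-13.5]]),p)
E
```

```text
[-4.73840971e-01  2.90429300e-01 -2.37829198e-01  1.04256173e+00
 -5.02102460e-06 -2.99465682e+00] [ 492.07950537 -161.08940217  157.39637646] [ 2.99147067e+00 -9.59531620e-01 -3.83198945e-05] 0.7155986415013756 [ 0.25740962  0.61332716 -0.95506067] [-0.01554575 -0.00449989  0.00739879]
[[187.36754798 183.08369248]] [ 492.07950537 -161.08940217  157.39637646]
```

View pics/z4.png

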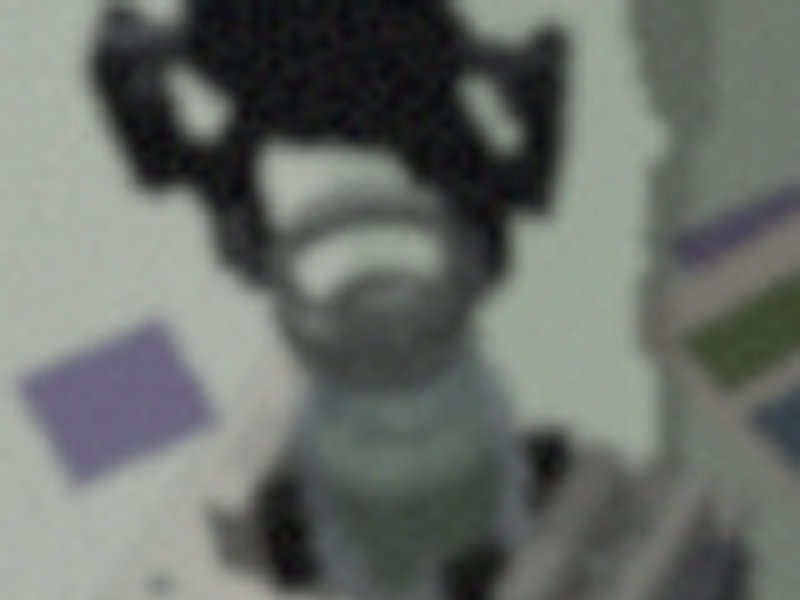

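Seen from the scene camera, the lid shows through the band's hole at crop (380,310), with the band centred at about x=381 and the lid at about x=384. It's aligned to about 1 mm, so I'll lower it gently.

Request:
{"method": "play_rows", "body": {
  "increments": "0 0 -0.015 0 0 0 0.6;0 0 -0.02 0 0 0 0.6;0 0 -0.02 0 0 0 0.6;0 0 -0.022 0 0 0 0.6;0 0 -0.0245 0 0 0 0.6;0 0 -0.027 0 0 0 0.6;0 0 -0.027 0 0 0 0.6"
}}

```text
t: 10.35
ee_pos: [491.7, -161.2, 135.7]
eef_rot: [-2.991, 0.96, 0.0]
force: [-2.4, 3.2, 0.5]
width: 0.716
grip_force: 45.2
```

```bash
python3 - <<'E'
from station import env
o=env.sense();print(o["ee_pos"],o["eef_rot"],o["width"],o["force"],o["moment"])
E
```

```text
[ 491.6639623  -161.18068511  135.74669446] [-2.99071257e+00  9.60369249e-01  4.51904790e-04] 0.7159950477925396 [-2.37397457  3.23068119  0.49063908] [0.74643713 0.54425644 0.02838908]
```

The band slipped over the lid, with its lower edge at about 122 mm. The sideways force says to shift slightly toward -x, +y.

Request:
{"method": "play_rows", "body": {
  "increments": "-0.0008 0.001 0 0 0 0 0.6;-0.0008 0.001 0 0 0 0 0.6;-0.0008 0.001 -0.001 0 0 0 0.6;-0.0008 0.001 -0.0025 0 0 0 0.6;-0.0008 0.001 -0.004 0 0 0 0.6;-0.0008 0.001 -0.004 0 0 0 0.6"
}}

```text
t: 11.1
ee_pos: [491.3, -160.7, 133.2]
eef_rot: [2.991, -0.961, 0.001]
force: [-5.4, 3.5, 13.7]
width: 0.717
grip_force: 46.4
```

```bash
cat > st.py <<'E'
from station import env
o=env.sense();print(o["ee_pos"].round(2),o["eef_rot"].round(3),o["width"],o["force"].round(2),o["moment"].round(3),o["q"][5],o["grip_force"])
E
python3 st.py
```

```text
[ 491.33 -160.69  133.21] [ 2.991e+00 -9.610e-01  1.000e-03] 0.7174630296065477 [-5.44  3.5  13.67] [0.684 1.036 0.004] -2.993950107460968 46.42562772271049
```

The lugs rest on the thread, with the lower edge at about 119.7 mm. I'll start turning clockwise, sinking at the lead.

Request:
{"method": "play_rows", "body": {
  "increments": "-0.0005 0.0004 -0.0005 0 0 -0.08 0.6;-0.0005 0.0004 -0.0011 0 0 -0.16 0.6;-0.0005 0.0004 -0.0017 0 0 -0.24 0.6;-0.0005 0.0004 -0.0022 0 0 -0.32 0.6;-0.0005 0.0004 -0.0027 0 0 -0.4 0.6"
}}

```text
t: 11.72
ee_pos: [490.7, -160.9, 131.1]
eef_rot: [2.335, -2.1, 0.002]
force: [-7.1, -0.8, 14.6]
width: 0.719
grip_force: 46.6
```

```bash
python3 st.py
```

```text
[ 490.73 -160.87  131.09] [ 2.335e+00 -2.100e+00  2.000e-03] 0.719439248272771 [-7.09 -0.77 14.63] [-0.156  1.592  0.424] -2.1508449852370957 46.557000368738954
```

Request:
{"method": "play_rows", "body": {
  "increments": "-0.0012 0 -0.0005 0 0 -0.08 0.6;-0.0012 0 -0.0011 0 0 -0.16 0.6;-0.0012 0 -0.0017 0 0 -0.24 0.6;-0.0012 0 -0.0022 0 0 -0.32 0.6;-0.0012 0 -0.0027 0 0 -0.4 0.6"
}}

```text
t: 12.35
ee_pos: [489.8, -160.7, 128.8]
eef_rot: [1.28, -2.869, 0.002]
force: [-4.9, -0.0, 10.0]
width: 0.723
grip_force: 46.1
```

```bash
python3 st.py
```

```text
[ 489.84 -160.67  128.76] [ 1.280e+00 -2.869e+00  2.000e-03] 0.7227067974010362 [-4.87 -0.01 10.  ] [0.132 1.    0.178] -1.3138261123239083 46.06269250936748
```

Request:
{"method": "play_rows", "body": {
  "increments": "-0.0006 0 -0.0004 0 0 -0.07 0.6;-0.0006 0 -0.0008 0 0 -0.14 0.6;-0.0006 0 -0.0012 0 0 -0.2 0.6"
}}

```text
t: 12.72
ee_pos: [489.5, -160.5, 127.6]
eef_rot: [-0.657, 3.072, -0.001]
force: [-1.9, 1.1, 7.0]
width: 0.716
grip_force: 45.8
```

```bash
python3 st.py
```

```text
[ 489.51 -160.48  127.6 ] [-6.570e-01  3.072e+00 -1.000e-03] 0.7159697077292847 [-1.88  1.15  6.95] [0.364 0.579 0.191] -0.8963122109190337 45.77920942538185
```

Request:
{"method": "play_rows", "body": {
  "increments": "-0.0003 0 -0.0004 0 0 -0.07 0.6;-0.0003 0 -0.0008 0 0 -0.14 0.6;-0.0003 0 -0.0012 0 0 -0.2 0.6"
}}

```text
t: 13.1
ee_pos: [489.3, -160.4, 126.5]
eef_rot: [-0.004, 3.141, -0.0]
force: [-2.1, 2.7, 5.2]
width: 0.716
grip_force: 45.6
```

```bash
python3 st.py
```

```text
[ 489.33 -160.37  126.48] [-0.004  3.141 -0.   ] 0.7157112440426877 [-2.05  2.66  5.17] [0.516 0.352 0.134] -0.4776016473096867 45.57809105255728
```

Request:
{"method": "play_rows", "body": {
  "increments": "-0.0002 0.0003 -0.0004 0 0 -0.06 0.6;-0.0002 0.0003 -0.0008 0 0 -0.12 0.6"
}}

```text
t: 13.35
ee_pos: [489.2, -160.2, 125.8]
eef_rot: [0.389, 3.117, -0.0]
force: [-0.8, 0.9, 3.9]
width: 0.715
grip_force: 45.4
```

```bash
python3 st.py
```

```text
[ 489.21 -160.18  125.8 ] [ 0.389  3.117 -0.   ] 0.7145667849658409 [-0.76  0.9   3.93] [0.454 0.226 0.073] -0.2262816251427612 45.438505596139294
```

Request:
{"method": "play_rows", "body": {
  "increments": "-0.0002 0.0003 -0.0004 0 0 -0.06 0.6;-0.0002 0.0003 -0.0008 0 0 -0.12 0.6"
}}

```text
t: 13.6
ee_pos: [489.1, -159.9, 125.1]
eef_rot: [0.777, 3.043, -0.0]
force: [-1.0, 0.9, 2.5]
width: 0.713
grip_force: 45.3
```

```bash
python3 st.py
```

```text
[ 489.08 -159.94  125.11] [ 0.777  3.043 -0.   ] 0.7127983788337557 [-0.99  0.88  2.5 ] [0.326 0.098 0.038] 0.02533881667932077 45.29848976937501
```

Request:
{"method": "play_rows", "body": {
  "increments": "0 0.0002 -0.0004 0 0 -0.06 0.6;0 0.0002 -0.0009 0 0 -0.12 0.6"
}}

```text
t: 13.85
ee_pos: [489.1, -159.9, 124.4]
eef_rot: [1.152, 2.922, -0.0]
force: [0.6, 1.6, 2.6]
width: 0.715
grip_force: 45.3
```

```bash
python3 st.py
```

```text
[ 489.12 -159.86  124.38] [ 1.152  2.922 -0.   ] 0.7150081513705286 [0.62 1.64 2.62] [0.278 0.003 0.055] 0.27694562971044523 45.31255399619113
```

Request:
{"method": "play_rows", "body": {
  "increments": "0 0.0002 -0.0009 0 0 -0.08 0.6;0 0.0002 -0.0009 0 0 -0.08 0.6"
}}

```text
t: 14.1
ee_pos: [489.4, -159.9, 124.0]
eef_rot: [1.39, 2.815, -0.0]
force: [-0.5, 1.0, 5.8]
width: 0.715
grip_force: 45.6
```

```bash
python3 st.py
```

```text
[ 489.4  -159.86  123.98] [ 1.39   2.815 -0.   ] 0.7154861611963719 [-0.47  1.    5.8 ] [ 0.19   0.036 -0.025] 0.44324681353605355 45.62510537762137
```

Request:
{"method": "play_rows", "body": {
  "increments": "0 0 -0.0006 0 0 -0.08 0.6;0 0 -0.0006 0 0 -0.08 0.6"
}}

```text
t: 14.35
ee_pos: [489.6, -160.0, 123.8]
eef_rot: [1.621, 2.689, 0.0]
force: [0.1, 0.5, 8.8]
width: 0.719
grip_force: 45.9
```

```bash
python3 st.py
```

```text
[ 489.63 -160.03  123.76] [1.621 2.689 0.   ] 0.7191789266565156 [0.08 0.49 8.84] [ 0.138  0.068 -0.032] 0.6107450262969424 45.92470499468618
```

Request:
{"method": "play_rows", "body": {
  "increments": "0 0 -0.0004 0 0 -0.06 0.6;0 0 -0.0004 0 0 -0.06 0.6"
}}

```text
t: 14.6
ee_pos: [489.8, -160.1, 123.7]
eef_rot: [1.785, 2.582, 0.0]
force: [-0.5, 0.7, 11.6]
width: 0.713
grip_force: 46.2
```

```bash
python3 st.py
```

```text
[ 489.84 -160.12  123.69] [1.785 2.582 0.   ] 0.7134129935794284 [-0.52  0.72 11.56] [ 0.111  0.036 -0.018] 0.7357241565306354 46.15178493448184
```

The band has stopped sinking and axial force is rising, so the lip is on the lid and the lugs are in the thread's play. I'll ease the downward push and keep turning while watching the torque.

Request:
{"method": "play_rows", "body": {
  "increments": "0 0 0.001 0 0 -0.08 0.6;0 0 0.001 0 0 -0.08 0.6"
}}

```text
t: 14.85
ee_pos: [489.4, -159.9, 123.9]
eef_rot: [1.992, 2.427, 0.0]
force: [1.1, 0.9, 5.9]
width: 0.715
grip_force: 45.6
```

```bash
python3 st.py
```

```text
[ 489.37 -159.86  123.86] [1.992 2.427 0.   ] 0.7147499593061605 [1.13 0.86 5.92] [ 0.007 -0.201  0.002] 0.9006543410740669 45.57137636940752
```

Request:
{"method": "play_rows", "body": {
  "increments": "0 0 0 0 0 -0.06 0.6;0 0 0 0 0 -0.06 0.6"
}}

```text
t: 15.1
ee_pos: [489.2, -159.6, 123.7]
eef_rot: [2.138, 2.301, 0.001]
force: [1.6, 0.5, 5.0]
width: 0.718
grip_force: 45.6
```

```bash
python3 st.py
```

```text
[ 489.19 -159.65  123.71] [2.138e+00 2.301e+00 1.000e-03] 0.71842345614333 [1.61 0.46 4.98] [ 0.201 -0.267  0.122] 1.0233000911329777 45.55194838507305
```

Request:
{"method": "play_rows", "body": {
  "increments": "0 0 0 0 0 -0.04 0.6;0 0 0 0 0 -0.04 0.6"
}}

```text
t: 15.35
ee_pos: [489.0, -159.5, 123.6]
eef_rot: [2.232, 2.211, 0.001]
force: [1.6, 3.1, 4.3]
width: 0.713
grip_force: 45.5
```

```bash
python3 st.py
```

```text
[ 489.04 -159.51  123.61] [2.232e+00 2.211e+00 1.000e-03] 0.7132380840223789 [1.58 3.08 4.27] [ 0.417 -0.31   0.15 ] 1.1063305103544157 45.545630229025846
```

Request:
{"method": "play_rows", "body": {
  "increments": "0 0.0004 -0.0003 0 0 -0.05 0.6;0 0.0004 -0.0003 0 0 -0.05 0.6"
}}

```text
t: 15.6
ee_pos: [489.0, -159.3, 123.4]
eef_rot: [2.345, 2.09, 0.0]
force: [1.6, 1.4, 5.1]
width: 0.717
grip_force: 45.7
```

```bash
python3 st.py
```

```text
[ 489.05 -159.26  123.45] [2.345 2.09  0.   ] 0.7166937927331634 [1.57 1.4  5.09] [ 0.36  -0.179  0.283] 1.2122647321036173 45.653820886000176
```

Request:
{"method": "play_rows", "body": {
  "increments": "0 0 -0.0002 0 0 -0.04 0.6;0 0 -0.0002 0 0 -0.04 0.6"
}}

```text
t: 15.85
ee_pos: [489.1, -159.1, 123.3]
eef_rot: [2.43, 1.99, 0.001]
force: [2.2, 2.1, 5.6]
width: 0.715
grip_force: 45.7
```

```bash
python3 st.py
```

```text
[ 489.08 -159.12  123.29] [2.43e+00 1.99e+00 1.00e-03] 0.7152512869067136 [2.23 2.13 5.61] [ 0.544 -0.211  0.327] 1.295713387702133 45.670353641035035
```

Request:
{"method": "play_rows", "body": {
  "increments": "0 0 -0.0001 0 0 -0.05 0.6;0 0 -0.0001 0 0 -0.05 0.6"
}}

```text
t: 16.1
ee_pos: [489.0, -159.0, 123.1]
eef_rot: [2.531, 1.861, 0.001]
force: [0.9, 3.0, 5.3]
width: 0.718
grip_force: 45.7
```

```bash
python3 st.py
```

```text
[ 489.03 -159.    123.15] [2.531e+00 1.861e+00 1.000e-03] 0.7175656328828751 [0.92 2.96 5.26] [ 0.674 -0.186  0.474] 1.4005611094495714 45.68681494623888
```

Turning torque is 0.47 N m, about 23 N of clamping, which is snug. I'll release and lift straight off.

Request:
{"method": "play_rows", "body": {
  "increments": "0 0 0 0 0 0 0.3;0 0 0 0 0 0 -1;0 0 0 0 0 0 -1;0 0 0 0 0 0 -1;0 0 0 0 0 0 -1;0 0 0.02 0 0 0 -1;0 0 0.05 0 0 0 -1;0 0 0.1 0 0 0 -1"
}}

```text
t: 17.1
ee_pos: [488.2, -159.0, 203.2]
eef_rot: [-2.534, -1.854, 0.001]
force: [1.7, -0.8, 0.3]
width: 1.004
grip_force: 0.0
```

Request:
{"method": "play_rows", "body": {
  "increments": "0 -0.1 0.12 0 0 0 -1;-0.1 -0.2 0.12 0 0 0 -1;-0.1 -0.2 0.12 0 0 0 -1;-0.1 -0.2 0.12 0 0 0 -1;-0.1 -0.2 0.12 0 0 0 -1"
}}

```text
t: 17.73
ee_pos: [408.1, -320.7, 299.4]
eef_rot: [2.537, 1.852, -0.0]
force: [-0.4, 0.1, -0.1]
width: 1.004
grip_force: 0.0
```

```bash
python3 st.py; python3 - <<'E'
from station import env
from h import *
t=env.capture("top");s=env.capture("scene")
c=crop(s["frame"],190,195,30,40,9);d=crop(t["frame"],326,217,30,40,9)
cv2.imwrite("pics/z5.png",np.hstack([c[:,150:550],d[:,150:550]]))
E
```

```text
[ 408.1  -320.69  299.45] [ 2.537  1.852 -0.   ] 1.0036176256362292 [-0.43  0.05 -0.1 ] [ 0.065  0.092 -0.018] 1.057541294093311 0.0
```

View pics/z5.png

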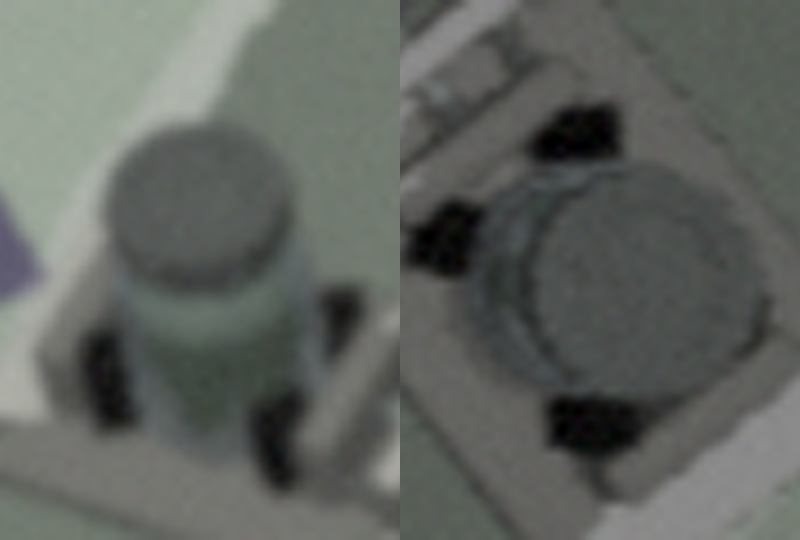

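In both views the band sits square and level on the jar, at crop (200,205) in scene and (650,280) in top, with the gripper clear. Handing in.

```bash
python3 -c "
from station import env
print(env.finish_job())"
```

```text
the job is handed in; nothing more can be done
None
```

The screw band is on the jar, level and fingertip-tight (last turning torque 0.47 N m, an estimated 23 N on the lid), the gripper is clear, and the job is handed in; no verdict was returned.

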